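# Load the topping carousel and present the red tin

### The arm

A 6-joint arm with a two-finger parallel gripper is mounted at the origin on the work surface. World frame = base frame: x ahead of the robot, y to its left, z up, the work surface at z = 0. Lengths are in m, angles in rad, forces in N, time in s.
With the tool pointing down it reaches from about 0.25 to 0.775 m from the base axis. Payload 4 kg.
Tool frame: the origin (TCP) lies at the very end of the fingers, on their centre line; the grasp point (between the pads) lies 19 mm behind it (robot.hold_point_z is the distance from the TCP to the grasp point, in m); z points along the fingers, y is the line along which they close (so a half turn about z gives the same grasp; the last joint's range is limited). The gripper opens to 94 mm and grips with 3 to 60 N. Pads are 16 mm wide; open, the fingers measure 119 mm over their backs; the gripper's body (75 mm by 177 mm) begins 78 mm behind the grasp point.
Start: joints at [-1.426, 0.087, 1.371, -0, 1.684, -0.103], TCP at [0.135, -0.533, 0.206] pointing down, gripper open.
Joint ranges: [-3.1, 3.1], [-0.76, 2.03], [0.27, 2.55], [-1.08, 4.22], [0.17, 2.65], [-2.57, 2.57]. Speed limits (rad/s): [2.79, 2.79, 3.14, 3.14, 3.14, 3.14].

### API

Orientations are given as [roll, pitch, yaw] about the fixed x, y, z axes, in that order (R = Rz(yaw) Ry(pitch) Rx(roll)).
In Python, from bench import robot gives the robot as it stands.
- The arm moves only by the tool carry_out, never from a script. Its argument "steps" is a list of rows, each a list of 3 entries, a list of its own where there are three numbers: the shift along the tool's x, y, z in m, then the turn about the tool's z in units of 10 degrees (1.0 is 10 degrees), then the closure, from -1 (fully open) to 1 (shut). In form: [[[tx, ty, tz], roll, jaw], ...]. A call has 1 to 10 rows; each row is the pose to reach, as a shift and turn from the pose commanded when the call began, along the tool's axes at that moment; what a row does not reach only later rows make up. A row lasts 1/8 s, in which the tool goes at most 62.5 mm and 10.7 degrees, less where a joint would pass 70% of its speed; a pose out of reach is approached as far as the arm can. A call with a gripper value outside its range is refused whole. The fingers move at their own pace and stop on an object; the grip force is fixed at half the most. Time passes only in rows, so rows that repeat a pose let the fingers close. It gives the time, the measured TCP pose, the force, the opening and the grip force at its end, in the units of the state.
- robot.get_obs(): the state, without advancing time (a new reading comes with each control period).
- robot.snapshot(name): name is "scene" or "top" or "wrist"; returns a dict with "image" (420x560x3 uint8, red, green, blue), "z_map" (420x560 float32, m along the optical axis (not along the pixel's ray), 0 where there is no reading), "mtx" (3x3 intrinsics, pixels), "R" (3x3) and "t" (3): a world point X has camera coordinates R X + t. Camera axes: x right, y down, z forward; pixel columns grow to the right and rows downward; lengths in m; the calibration is good to about 2 mm. A picture is of the moment at which its call begins.
- robot.close_job(): hands the job in; it is judged then, once.
The state is a dict: "time": time; "joint_positions": joint angles; "qvel": joint speeds; "joint_torque": joint torques, N m; "tool_pos": TCP position; "ee_rot": TCP orientation; "wrist_force": force on the tool from outside, world axes, zero at the start; "wrist_torque": the same for the moment, N m; "width": finger opening in m; "finger_force": force on a finger pad.
Only numpy, scipy, OpenCV 4.12 (cv2) and the standard library are available. Lean on these libraries where they do the work, as an engineer would, in place of code of your own. Each camera call takes 0.05 s, during which the arm holds its last target. There are 200 camera calls.

### The job

Put the red-lidded topping tin upright into the empty square pocket of the bakery's topping carousel, let go of it and swing the orange latch fully shut across its lid. Then turn the carousel until the red tin faces front, squarely in line with the yellow pointer on the base, and finish still gripping the carousel's black upright post so that the turntable is held still there; do not let go at the end. Keep the red tin upright and leave the blue tin and the sugar shaker where they stand.

Things in the scene. Friction and masses are not known exactly. Their poses are not given: they have to be found in the camera images.
- red_tin_centre (a point): Centre, half-way up, of the red-lidded tin: a loose square aluminium tin 44 x 44 mm, 80 mm tall, about 0.22 kg, with the top 16 mm a red lid of the same width and a red band lower down. z is its upright axis, x and y are square to its sides. It starts standing on the counter.
- blue_tin_centre (a point): Centre of the blue-lidded tin, same shape and size as the red one, standing loose on the counter. Not to be disturbed.
- shaker_centre (a point): Centre of the loose round steel sugar shaker, 56 mm across, 84 mm tall, standing on the counter. Not to be disturbed.
- base: Fixed round dark steel base of the carousel, 250 mm across and 12 mm high; origin on the turning axis at counter level, z up. The FRONT is its -x direction: there a tab with a yellow pointer, 12 mm high, sticks out to 161 mm from the axis.
- carousel (a joint): Turning angle in rad of the white turntable about the vertical axis through the base's origin, positive counter-clockwise seen from above, range -2.6 to 2.6. At 0 the pocket is exactly in front, in line with the pointer. It starts negative, so it must be turned counter-clockwise. A bearing friction of about 0.14 N m keeps it where it is left.
- pocket (a point): Centre of the floor of the square pocket on the turntable, 26 mm above the counter and 72 mm from the turning axis. Its x and y axes are square to its walls; its -x axis points straight outward from the turning axis. Inside 49 x 49 mm, walls 4 mm thick and 16 mm high, open above. A tin standing in it has its centre 40 mm above this point and its top 106 mm above the counter.
- latch (a joint): Angle in rad of the orange latch about its vertical pivot on the turntable: 0 is shut (a hard stop, the bar lying across the top of the tin in the pocket), positive is open, up to 2.1; it grows clockwise seen from above, so it is shut by swinging it counter-clockwise. It starts open at 1.6 to 2.0 and stays where it is left (friction 0.035 N m, about 0.6 N at the peg).
- latch_pivot (a point): Point on the latch's vertical pivot axis at the upper face of its bar, 115 mm above the counter. The pivot pillar (14 mm diameter) stands on the turntable 42 mm from the pocket's centre, towards the pocket's +y. The bar is 13 mm wide and 8 mm thick, with its underside 107 mm above the counter.
- latch_peg_top (a point): Top centre of the round orange peg that stands upright on the latch bar, to push or pinch: 12 mm diameter, 60 mm from the pivot axis, rising 30 mm above the bar to 145 mm above the counter.
- post_top (a point): Top centre, 155 mm above the counter, of the round black upright post (geom grip_post) fixed on the turntable to turn and hold it by: 18 mm diameter, 85 mm from the axis, exactly opposite the pocket. It rises clear of two round white-lidded jars, 54 mm across (tops at 100 mm) fixed beside it, 82 mm from the axis, a quarter turn from the pocket. The white disc is 240 mm across, its top at 26 mm.
- red_tin: The red-lidded tin itself; its origin is the centre of its underside, axes as for its centre.
Mind the look-alikes: they are no part of the job. Leave any green look-alike of the red_tin alone.

How it is judged:
On the way, in this order (a step that is already met when the one before it is completed fails the run):
1. the red tin stands in the pocket, let go of (z of red_tin_centre in the frame of pocket between 0.036 and 0.044 m and horizontal distance between red_tin_centre and pocket below 0.006 m and angle between red_tin_centre's own z axis and vertical below 0.1 rad and contact force between the fingers and red_tin below 0.5 N), for 0.2 s.
2. the latch is shut across the seated tin (z of red_tin_centre in the frame of pocket between 0.036 and 0.044 m and horizontal distance between red_tin_centre and pocket below 0.006 m and angle between red_tin_centre's own z axis and vertical below 0.1 rad and value of joint latch below 0.17 rad), for 0.2 s.
3. the carousel is turned until the red tin faces the pointer (all of step 2 and value of joint carousel between -0.12 and 0.12 rad), for 0.2 s.
At the end, for the whole second after the job is handed in: The red tin is seated in the pocket (within 6 mm of its centre, on its floor within 4 mm, upright within 0.1 rad), the latch is shut within 0.17 rad, the turntable is within 0.12 rad of the pointer and still (under 0.05 rad/s), and the fingers press on the black post with more than 1 N (all of step 3 and velocity of joint carousel between -0.05 and 0.05 rad/s and contact force between the fingers and grip_post above 1 N); the arm keeps its last pose, push and grip.
It fails at once if the red tin is tipped over (angle between red_tin_centre's own z axis and vertical above 0.6 rad).
It fails at once if the blue tin is disturbed (distance of blue_tin_centre from where it was at the start of the episode above 0.03 m).
It fails at once if the sugar shaker is disturbed (distance of shaker_centre from where it was at the start of the episode above 0.03 m).
It also fails if it takes over 72 s, if anything falls off the work surface, if the arm or the gripper's body presses on something with over 40 N, if the wrist force passes 120 N, or if a joint passes its speed limit or range.

## Working session

There is one attempt and no reset: what is moved stays moved. The work goes in short steps, Python scripts to look and compute and a tool call to move; the robot and the scene stay as the last step left them, time stands still between calls to the robot, and variables do not carry over. Pictures are saved under pics/ and viewed, at most 10 in all, crops included, and the job is handed in when it is done.

Besides the shell and the picture viewer there is one more tool, called after "Call:" by a JSON object that holds its "name" and its "arguments", one argument or row to a line. carry_out: Moves the arm, as the interface text tells. Its arguments: {"type":"object","properties":{"steps":{"type":"array","items":{"type":"array"}}},"required":["steps"]}

```bash
ls; mkdir -p pics
python3 - <<'E'
from bench import robot
import cv2,numpy as np,pickle
d={n:robot.snapshot(n) for n in("scene","top")}
pickle.dump(d,open("s0.pkl","wb"))
for n in d: cv2.imwrite(f"pics/{n}0.png",d[n]["image"][:,:,::-1]); print(n,d[n]["mtx"].tolist(),d[n]["R"].round(3).tolist(),d[n]["t"])
print(robot.get_obs())
E
```

```text
pics
scene [[490.5356646502577, 0.0, 278.97690242030234], [0.0, 490.5356646502577, 207.21245611576043], [0.0, 0.0, 1.0]] [[-0.816, 0.577, -0.001], [0.468, 0.661, -0.587], [-0.338, -0.48, -0.81]] [ 0.45027778 -0.18426095  1.54266795]
top [[411.08057953552037, 0.0, 277.83183696055835], [0.0, 411.08057953552037, 207.51238567074077], [0.0, 0.0, 1.0]] [[-0.015, -1.0, -0.001], [-0.989, 0.015, -0.149], [0.149, -0.001, -0.989]] [0.03172326 0.53589356 1.02936736]
{'time': 0.1, 'joint_positions': array([-1.42610268e+00,  8.78860430e-02,  1.37209679e+00,  1.81059477e-05,
        1.68358748e+00, -1.03069190e-01]), 'qvel': array([ 0.00063537, -0.00161613, -0.00244867, -0.00149343,  0.00089144,
        0.00070463]), 'joint_torque': array([ 1.74178360e-03, -3.41252124e+01, -3.03301799e+01,  7.18969549e-02,
        3.04195785e-02, -1.01946978e-04]), 'tool_pos': array([ 0.13482679, -0.53271338,  0.20442172]), 'ee_rot': array([-3.13962734e+00, -2.21374571e-04,  2.47764641e-01]), 'wrist_force': array([-0.15384134,  0.13499502, -0.72636198]), 'wrist_torque': array([ 0.03320402,  0.0309243 , -0.03170188]), 'finger_force': 0.0, 'width': 0.09414469662037757}
```

View pics/top0.png

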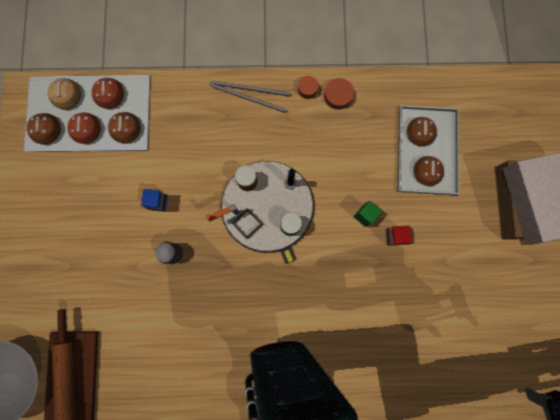

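View pics/scene0.png

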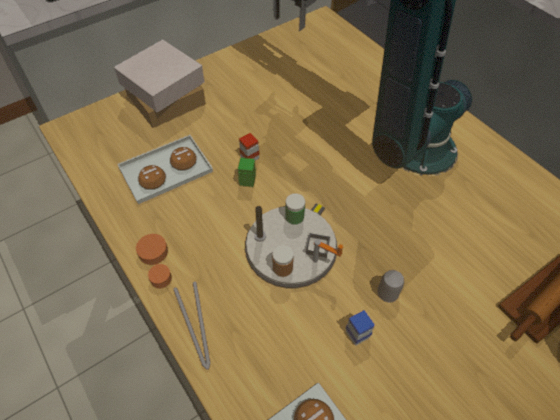

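The top view shows the red-lidded tin at (400,235), the plain green look-alike at (370,213), the blue tin at (153,198) and the shaker at (168,253). On the carousel, the pocket is at (248,223), the latch pivot at about (232,209), the peg at about (208,217), the post at (291,177) and the yellow pointer at (288,256). The red tin fits the description because it has a red lid and an aluminium body. I'll confirm it in a crop.

```bash
cat > h.py <<'E'
import numpy as np,cv2
def cast(d,uv,z):
    uv=np.atleast_2d(uv).astype(float); r=np.c_[uv,np.ones(len(uv))]@np.linalg.inv(d["mtx"]).T
    r=r@d["R"]; c=-d["R"].T@d["t"]; return (c+r*((z-c[2])/r[:,2])[:,None])
def cloud(d):
    v,u=np.mgrid[:420,:560]; z=d["z_map"]; r=np.stack([u,v,np.ones_like(u)],-1)@np.linalg.inv(d["mtx"]).T
    return (r*z[...,None]-d["t"])@d["R"]
def hsv(d): return cv2.cvtColor(d["image"],cv2.COLOR_RGB2HSV)
def rect(P):
    (c,s,a)=cv2.minAreaRect((P[:,:2]*1000).astype(np.float32)); return np.round(c,1),np.round(s,1),round(a,1)
E
python3 - <<'E'
import pickle;from h import *
D=pickle.load(open("s0.pkl","rb"))
for n in("top","scene"):
    d=D[n];W=cloud(d);H=hsv(d);h,s,v=[H[...,i].astype(int) for i in range(3)];z=W[...,2]
    box=lambda x0,x1,y0,y1:(W[...,0]>x0)&(W[...,0]<x1)&(W[...,1]>y0)&(W[...,1]<y1)
    red=((h<6)|(h>174))&(s>150)&(v>60)
    m=red&(z>.07)&(z<.09)&box(.2,.75,-.5,-.1); print(n,"red",m.sum(),rect(W[m]),np.median(z[m]))
    m=(z>.07)&(z<.09)&(h>40)&(h<85)&(s>100)&box(.2,.75,-.5,-.1); print("green",rect(W[m]))
    m=(z>.02)&(z<.032)&box(.3,.75,-.15,.25)&(s<60)&(v>90)
    (c,r)=cv2.minEnclosingCircle((W[m][:,:2]*1000).astype(np.float32));print("disc",c,r)
    c=np.array(c)/1000
    m=(z>.14)&(z<.16)&box(.3,.75,-.15,.25)&(v<90); print("post",m.sum(),W[m].mean(0),W[m].min(0),W[m].max(0))
    m=(h>5)&(h<14)&(s>170)&(z>.1)&box(.3,.75,-.15,.25)
    for a,b in((.1,.12),(.12,.138),(.138,.15)):
        k=m&(z>a)&(z<b); print("orange",a,k.sum(),W[k].mean(0) if k.any() else 0, rect(W[k]) if k.sum()>3 else 0)
    m=(h>20)&(h<35)&(s>150)&(v>120)&box(.3,.6,-.15,.2)&(z<.03)&(z>.005); print("yellow",m.sum(),W[m].mean(0))
    m=(z>.036)&(z<.048)&box(.35,.6,-.1,.2)&(s<60); print("wall",m.sum(),rect(W[m]) if m.any() else 0)
    m=(z>.09)&(z<.106)&box(.35,.75,-.1,.2)&(s<70)&(v>100)
    k,l,st,ce=cv2.connectedComponentsWithStats(m.astype(np.uint8))
    for i in range(1,k):
        if st[i,4]>60:print("jar",W[l==i].mean(0),rect(W[l==i]))
I=D["top"]["image"];a=cv2.resize(I[140:275,180:320],(560,540),interpolation=3)
I=D["scene"]["image"];b=cv2.resize(I[125:193,230:270],(235,400),interpolation=3)
o=np.zeros((540,795,3),np.uint8);o[:,:560]=a;o[:400,560:]=b;cv2.imwrite("pics/crop1.png",o[:,:,::-1])
E
```

```text
top red 300 (array([ 457.5, -282.3]), array([42.8, 44.5]), 4.6) 0.08012674721146604
green (array([ 516.3, -206. ]), array([43.8, 44.6]), 48.8)
disc (545.8966064453125, 53.69683074951172) 119.90127563476562
post 47 [ 0.60191268 -0.00862851  0.15380514] [ 0.59507631 -0.01568997  0.14028754] [ 0.61025333 -0.00102919  0.15943888]
orange 0.1 94 [0.51224349 0.16658588 0.11525024] (array([512.4, 167.6]), array([12.2, 53.5]), 26.5)
orange 0.12 7 [0.50120002 0.18202621 0.12841813] (array([505.8, 175.4]), array([ 3.5, 32.8]), 31.7)
orange 0.138 19 [0.50261736 0.18793528 0.1441896 ] (array([502.4, 188.1]), array([9.6, 8.2]), 46.1)
yellow 47 [ 0.41216343 -0.00145258  0.01153047]
wall 153 (array([528.2,  64.7]), array([136. , 164.3]), 2.9)
jar [0.60921787 0.10476336 0.10002575] (array([609.2, 104.4]), array([48.9, 49.5]), 0.0)
jar [ 0.48982001 -0.0065224   0.10014308] (array([489.9,  -6.4]), array([51.2, 47.2]), 89.1)
scene red 69 (array([ 462.7, -279.9]), array([37.5, 40. ]), 5.3) 0.08083225270355064
green (array([ 522. , -205.9]), array([47.1, 41.6]), 47.9)
disc (551.8812866210938, 52.73796081542969) 120.93659210205078
post 47 [ 0.61025287 -0.00551594  0.15137596] [ 0.60021719 -0.01521933  0.14075321] [0.61716185 0.00104738 0.15894566]
orange 0.1 35 [0.51867774 0.16840866 0.11514494] (array([518.8, 167.8]), array([11.5, 56.5]), 21.8)
orange 0.12 3 [0.50939203 0.1917856  0.13103762] 0
orange 0.138 3 [0.51077455 0.19284158 0.1430186 ] 0
yellow 37 [ 0.41643654 -0.00231614  0.01165499]
wall 116 (array([526.6,  58.6]), array([ 84.9, 176.1]), 21.5)
jar [ 0.49627599 -0.00478817  0.09974173] (array([494.7,  -6.6]), array([54.9, 47.9]), 54.1)
jar [0.6162572  0.10585853 0.09998021] (array([615.5, 103.6]), array([52. , 49.7]), 51.1)
```

View pics/crop1.png

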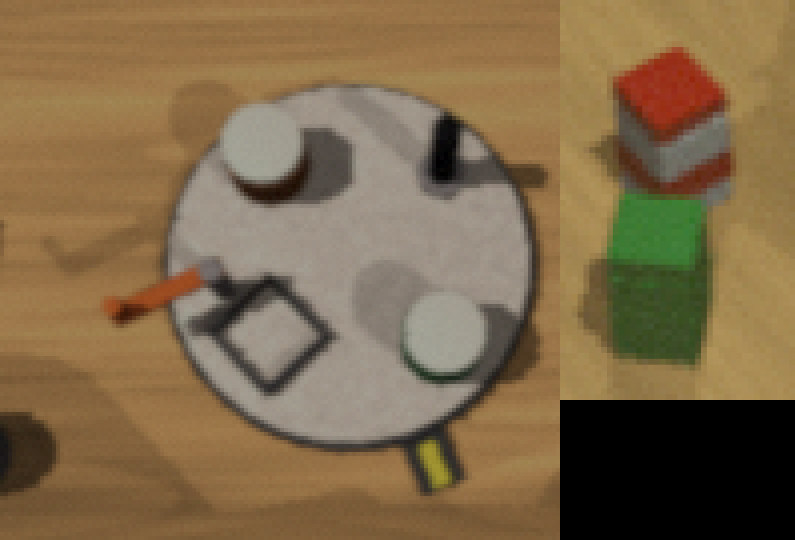

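The crop confirms it: the upper tin has a red lid, an aluminium body and a red band, while the lower block is plain green. The pocket is a dark square outline, and the latch is open and pointing away from it. I'll move above the red tin and look with the wrist camera.

Call:
{"name": "carry_out", "arguments": {
  "steps": [
    [[0.05,-0.022,0],0.2,-1],
    [[0.1,-0.044,0],0.4,-1],
    [[0.15,-0.066,0],0.6,-1],
    [[0.2,-0.088,0],0.8,-1],
    [[0.25,-0.11,0],0.96,-1],
    [[0.3,-0.131,0],0.96,-1],
    [[0.345,-0.152,0],0.96,-1],
    [[0.374,-0.164,0],0.96,-1],
    [[0.374,-0.164,0],0.96,-1],
    [[0.374,-0.164,0],0.96,-1]
  ]
}}

```text
time: 1.35
tool_pos: [0.4566, -0.2828, 0.205]
ee_rot: [-3.142, 0.001, 0.08]
wrist_force: [-0.8, 0.0, -1.1]
width: 0.0938
finger_force: 0.0
```

```bash
cat >> h.py <<'E'
def totool(o,P):
    y=o["ee_rot"][2]; e=np.asarray(P)[:2]-o["tool_pos"][:2]
    return np.round(1000*np.array([e@[np.cos(y),np.sin(y)],e@[np.sin(y),-np.cos(y)]]),1)
E
python3 - <<'E'
from bench import robot;import pickle;from h import *
o=robot.get_obs();d=robot.snapshot("wrist");pickle.dump((o,d),open("w1.pkl","wb"))
print(o["tool_pos"],o["ee_rot"],(-d["R"].T@d["t"]),d["R"].round(3).tolist())
H=hsv(d);h,s,v=[H[...,i].astype(int) for i in range(3)];W=cloud(d)
m=((h<6)|(h>174))&(s>150)&(v>60)&(W[...,2]>.07)&(W[...,2]<.09);print(m.sum(),rect(W[m]))
c=rect(W[m])[0]/1000;print("shift mm",totool(o,c))
cv2.imwrite("pics/w1.png",d["image"][:,:,::-1])
E
```

```text
[ 0.45663765 -0.28277457  0.20504555] [-3.14150724e+00  1.18343091e-03  8.00292195e-02] [ 0.52785155 -0.27805997  0.38293155] [[0.079, -0.997, -0.0], [-0.966, -0.077, 0.247], [-0.246, -0.019, -0.969]]
1919 (array([ 461.4, -285.2]), array([44. , 43.7]), 1.7)
shift mm [4.6 2.8]
```

View pics/w1.png

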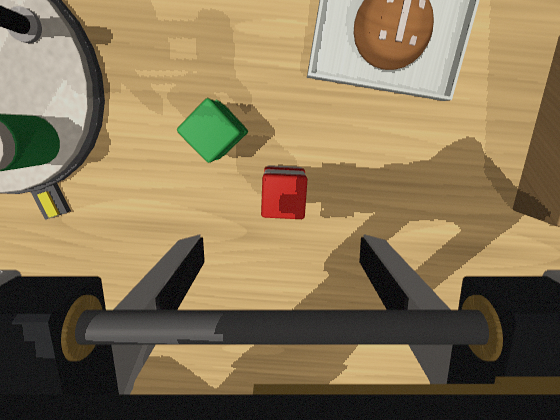

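Call:
{"name": "carry_out", "arguments": {
  "steps": [
    [[0.0046,0.0028,0.05],0.29,-1],
    [[0.0046,0.0028,0.1],0.29,-1],
    [[0.0046,0.0028,0.145],0.29,-1],
    [[0.0046,0.0028,0.166],0.29,-1],
    [[0.0046,0.0028,0.166],0.29,-1],
    [[0.0046,0.0028,0.166],0.29,1],
    [[0.0046,0.0028,0.166],0.29,1],
    [[0.0046,0.0028,0.166],0.29,1],
    [[0.0046,0.0028,0.166],0.29,1],
    [[0.0046,0.0028,0.166],0.29,1]
  ]
}}

```text
time: 2.65
tool_pos: [0.4622, -0.2849, 0.0397]
ee_rot: [3.141, -0.0, 0.03]
wrist_force: [0.1, 1.1, 0.6]
width: 0.0474
finger_force: 0.0
```

Call:
{"name": "carry_out", "arguments": {
  "steps": [
    [[0,0,0],0,1],
    [[0,0,0],0,1],
    [[0,0,0],0,1],
    [[0,0,0],0,1]
  ]
}}

```text
time: 3.15
tool_pos: [0.4621, -0.2848, 0.0396]
ee_rot: [-3.141, -0.0, 0.03]
wrist_force: [0.5, 0.4, 1.1]
width: 0.0437
finger_force: 30.0
```

Call:
{"name": "carry_out", "arguments": {
  "steps": [
    [[0,0,-0.05],0,1],
    [[0,0,-0.1],0,1],
    [[0,0,-0.15],0,1],
    [[0,-0.03,-0.165],-0.5,1],
    [[0,-0.085,-0.165],-1.3,1],
    [[0,-0.14,-0.165],-2.1,1],
    [[0,-0.195,-0.165],-2.9,1],
    [[0,-0.25,-0.165],-3.6,1],
    [[0,-0.305,-0.165],-4.08,1],
    [[-0.002,-0.345,-0.165],-4.08,1]
  ]
}}

```text
time: 4.4
tool_pos: [0.4491, 0.0618, 0.2036]
ee_rot: [-3.141, 0.001, 0.743]
wrist_force: [0.2, 0.5, -1.9]
width: 0.0438
finger_force: 30.0
```

Call:
{"name": "carry_out", "arguments": {
  "steps": [
    [[0,0,0],0,1],
    [[0,0,0],0,1]
  ]
}}

```text
time: 4.65
tool_pos: [0.4497, 0.0593, 0.2039]
ee_rot: [3.141, 0.001, 0.742]
wrist_force: [-0.2, -0.0, -2.3]
width: 0.044
finger_force: 30.0
```

Run:
```python
from bench import robot;import pickle;from h import *
o=robot.get_obs();d=robot.snapshot("wrist");pickle.dump((o,d),open("w2.pkl","wb"))
print(o["tool_pos"],o["ee_rot"],o["width"])
H=hsv(d);h,s,v=[H[...,i].astype(int) for i in range(3)];W=cloud(d);z=W[...,2]
m=((h<6)|(h>174))&(s>150)&(v>60)&(z>.15);print(m.sum(),rect(W[m]),np.median(z[m]))
print("held tin in tool",totool(o,rect(W[m])[0]/1000))
near=np.hypot(W[...,0]-.5,W[...,1]-.107)<.06
m=near&(z>.038)&(z<.046);print("wall",m.sum(),rect(W[m]))
cv2.imwrite("pics/w2.png",d["image"][:,:,::-1])
```

```text
[0.44968844 0.05928716 0.20388377] [3.14133988e+00 1.39135009e-03 7.41678622e-01] 0.043950404060764926
7635 (array([470.1,  77.2]), array([87.4, 44.4]), 42.6) 0.24272360895660636
held tin in tool [27.2  0.6]
wall 864 (array([502.5, 107. ]), array([65.6, 57. ]), 42.5)
```

View pics/w2.png

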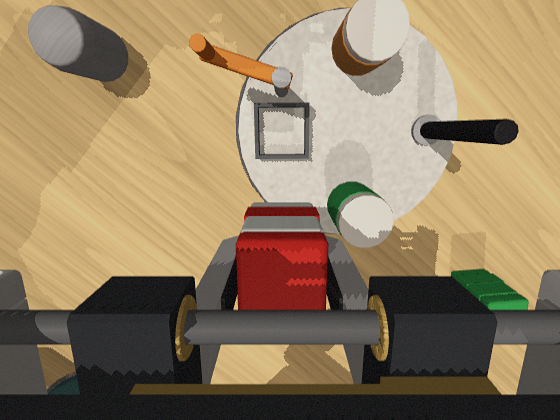

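The wrist view shows the pocket at (283,131), the pillar at (282,77), the peg at (198,42), the post at (508,131) and the held tin centred at column 282. Next I'll refine the numbers.

Run:
```python
import pickle;from h import *
o,d=pickle.load(open("w2.pkl","rb"))
H=hsv(d);h,s,v=[H[...,i].astype(int) for i in range(3)];W=cloud(d);z=W[...,2]
yw=o["ee_rot"][2];E=W[...,:2]-o["tool_pos"][:2];T=np.stack([E@[np.cos(yw),np.sin(yw)],E@[np.sin(yw),-np.cos(yw)]],-1)*1000
m=((h<6)|(h>174))&(s>150)&(v>60)&(abs(z-.2427)<.003)&(np.abs(T).max(-1)<40);print("lid",rect(T[m]),T[m].min(0),T[m].max(0))
near=np.hypot(W[...,0]-.5,W[...,1]-.107)<.045
m=near&(z>.037)&(z<.046);print("wall",m.sum(),np.percentile(T[m],[0,1,3,10,90,97,99,100],axis=0).round(1).tolist())
# profile
for a in (0,1):
    print(np.histogram(T[m][:,a],bins=np.arange(np.floor(T[m][:,a].min()),T[m][:,a].max()+2,2)))
k=(z>.146)&(z<.165)&(v<70)&(np.hypot(W[...,0]-.606,W[...,1]+.007)<.03)
print("post",W[k].mean(0),rect(W[k]),"tool",totool(o,rect(W[k])[0]/1000))
k=(h>5)&(h<16)&(s>150)&(abs(z-.145)<.004)&(W[...,0]>.4)&(W[...,1]>.12);print("peg",k.sum(),rect(W[k]))
k=(abs(z-.1)<.003)&(s<60);n,l,st,c=cv2.connectedComponentsWithStats(k.astype(np.uint8))
for i in range(1,n):
    if st[i,4]>200: print("jar",rect(W[l==i]))
k=(abs(z-.026)<.004)&(s<60)&(v>90)&(np.hypot(W[...,0]-.548,W[...,1]-.053)<.135)
(c,r)=cv2.minEnclosingCircle((W[k][:,:2]*1000).astype(np.float32));print("disc",c,r)
k=(np.hypot(W[...,0]-.5,W[...,1]-.107)<.08)&(abs(z-.115)<.004)&(s<60)&(T[...,0]>90);print("pivot",k.sum(),rect(W[k]) if k.sum() else 0)
```

```text
lid (array([2119.5,  596.6]), array([43754.7, 37346.9]), 89.9) [-16.59736097 -21.27561253] [20.80830226 22.46178357]
wall 868 [[38.4, -28.0], [38.5, -27.7], [38.5, -27.4], [39.6, -26.3], [94.2, 27.4], [95.2, 28.5], [101.8, 28.9], [104.0, 29.0]]
(array([108, 108,  19,  16,  14,  11,  14,  16,  16,  16,  16,  16,  16,
        16,  17,  16,  18,  16,  17,  16,  16,  16,  15,  16,  16,  16,
        64, 112,  84,   0,   0,   3,   8]), array([ 38.,  40.,  42.,  44.,  46.,  48.,  50.,  52.,  54.,  56.,  58.,
        60.,  62.,  64.,  66.,  68.,  70.,  72.,  74.,  76.,  78.,  80.,
        82.,  84.,  86.,  88.,  90.,  92.,  94.,  96.,  98., 100., 102.,
       104.]))
(array([ 50, 107,  78,  16,  12,  16,  16,  15,  14,  15,  16,  16,  16,
        16,  18,  20,  20,  19,  18,  18,  16,  16,  18,  19,  18,  19,
        29, 109, 108]), array([-29., -27., -25., -23., -21., -19., -17., -15., -13., -11.,  -9.,
        -7.,  -5.,  -3.,  -1.,   1.,   3.,   5.,   7.,   9.,  11.,  13.,
        15.,  17.,  19.,  21.,  23.,  25.,  27.,  29.]))
post [ 0.60422404 -0.00957822  0.152632  ] (array([605.2, -10.9]), array([16.5, 17.4]), 24.9) tool [ 67.3 156.8]
peg 264 (array([504.6, 186.4]), array([11.3, 11.7]), 48.4)
jar (array([609.5, 100.4]), array([44.4, 51.6]), 42.8)
jar (array([492.1,  -8.4]), array([50.3, 50.4]), 82.3)
disc (548.3956909179688, 51.324710845947266) 119.66422271728516
pivot 332 (array([530. , 132.3]), array([15.7, 14.2]), 42.2)
```

Call:
{"name": "carry_out", "arguments": {
  "steps": [
    [[0.034,0,0],0,1],
    [[0.06,0,0],0,1],
    [[0.068,0,0.03],0,1],
    [[0.068,0,0.07],0,1],
    [[0.068,0,0.1],0,1],
    [[0.068,0,0.114],0,1],
    [[0.068,0,0.114],0,1],
    [[0.068,0,0.114],0,1]
  ]
}}

```text
time: 5.7
tool_pos: [0.5012, 0.1055, 0.0921]
ee_rot: [3.14, -0.002, 0.741]
wrist_force: [0.4, -0.3, -1.9]
width: 0.0435
finger_force: 30.0
```

Run:
```python
from bench import robot;import pickle;from h import *
o=robot.get_obs();d=robot.snapshot("wrist");s=robot.snapshot("scene");t=robot.snapshot("top");pickle.dump((o,d),open("w3.pkl","wb"))
W=cloud(d);z=W[...,2];yw=o["ee_rot"][2];E=W[...,:2]-o["tool_pos"][:2];T=np.stack([E@[np.cos(yw),np.sin(yw)],E@[np.sin(yw),-np.cos(yw)]],-1)*1000
H=hsv(d);h,sa,v=[H[...,i].astype(int) for i in range(3)]
print(o["tool_pos"],o["ee_rot"])
m=(z>.037)&(z<.046)&(np.abs(T).max(-1)<34);print("wall",m.sum(),np.percentile(T[m],[1,99],axis=0))
m=((h<6)|(h>174))&(sa>150)&(z>.122)&(z<.14)&(np.abs(T).max(-1)<40);print("lid",np.percentile(T[m],[1,99],axis=0),np.median(z[m]))
a=d["image"];b=cv2.resize(s["image"][210:290,270:370],(500,400),interpolation=3)
o=np.zeros((420,800,3),np.uint8);o[:,:400]=a[:,80:480];o[:,400:]=cv2.resize(s["image"][200:284,278:358],(400,420),interpolation=3)
cv2.imwrite("pics/w3.png",o[:,:,::-1])
```

```text
[0.50122791 0.10549679 0.09209915] [ 3.13969636e+00 -2.32224997e-03  7.41029372e-01]
wall 352 [[  3.51347209 -28.7769319 ]
 [ 26.11750245  27.940449  ]]
lid [[-15.34023233 -20.66228383]
 [ 20.31146795  21.80305327]] 0.13104377973831854
```

View pics/w3.png

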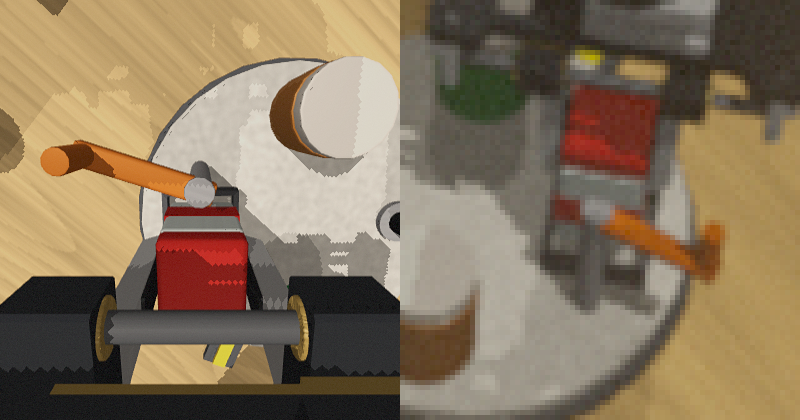

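The left half shows the tin hovering just in front of the pillar at (200,190), nested in the pocket outline. The right half agrees from the other side. I'll remeasure once the arm has settled.

Call:
{"name": "carry_out", "arguments": {
  "steps": [
    [[0,0,0.008],0,1],
    [[0,0,0.008],0,1],
    [[0,0,0.008],0,1]
  ]
}}

```text
time: 6.22
tool_pos: [0.4998, 0.1059, 0.0822]
ee_rot: [-3.141, 0.0, 0.742]
wrist_force: [0.4, 0.1, -1.9]
width: 0.0438
finger_force: 30.0
```

```bash
cat > m.py <<'E'
from bench import robot;from h import *
o=robot.get_obs();d=robot.snapshot("wrist")
W=cloud(d);z=W[...,2];yw=o["ee_rot"][2];E=W[...,:2]-o["tool_pos"][:2];T=np.stack([E@[np.cos(yw),np.sin(yw)],E@[np.sin(yw),-np.cos(yw)]],-1)*1000
H=hsv(d);h,sa,v=[H[...,i].astype(int) for i in range(3)]
print(o["tool_pos"],o["ee_rot"],o["wrist_force"])
m=(z>.037)&(z<.046)&(np.abs(T).max(-1)<34);print("wall",m.sum(),np.percentile(T[m],[0,1,99,100],axis=0).round(1).tolist())
print(np.histogram(T[m][:,0],bins=np.arange(14,34,1)))
m=((h<6)|(h>174))&(sa>150)&(z>o["tool_pos"][2]+.034)&(z<o["tool_pos"][2]+.046)&(np.abs(T).max(-1)<40);print("lid",np.percentile(T[m],[0,1,99,100],axis=0).round(1).tolist(),np.median(z[m]))
E
python3 m.py
```

```text
[0.49980912 0.10585108 0.08224645] [-3.14143567e+00  3.96220457e-04  7.41893991e-01] [ 0.43221969  0.05474607 -1.9244991 ]
wall 388 [[1.2, -27.7], [3.8, -27.5], [27.0, 29.2], [27.0, 29.3]]
(array([15, 16, 16, 17, 14, 19, 30, 18, 29, 32, 36, 32, 43,  2,  0,  0,  0,
        0,  0]), array([14, 15, 16, 17, 18, 19, 20, 21, 22, 23, 24, 25, 26, 27, 28, 29, 30,
       31, 32, 33]))
lid [[-16.6, -21.5], [-15.2, -20.7], [20.3, 21.9], [20.7, 22.7]] 0.12121881113667812
```

Call:
{"name": "carry_out", "arguments": {
  "steps": [
    [[0,0,0.004],0,1],
    [[0,0,0.008],0,1],
    [[0,0,0.012],0,1],
    [[0,0,0.015],0,1],
    [[0,0,0.015],0,1],
    [[0,0,0.015],0,1]
  ]
}}

```text
time: 7.02
tool_pos: [0.5001, 0.1058, 0.0676]
ee_rot: [3.141, -0.0, 0.742]
wrist_force: [-0.7, -1.3, -2.3]
width: 0.0437
finger_force: 30.0
```

```bash
python3 m.py
```

```text
[0.5000759  0.10582257 0.067569  ] [ 3.14137428e+00 -1.29374417e-04  7.41776800e-01] [-0.65450035 -1.2588394  -2.31290381]
wall 472 [[2.4, -27.9], [4.2, -27.8], [26.7, 29.1], [26.8, 29.2]]
(array([17, 22, 16, 25, 15, 28, 53, 17, 22, 44, 27, 36, 40,  0,  0,  0,  0,
        0,  0]), array([14, 15, 16, 17, 18, 19, 20, 21, 22, 23, 24, 25, 26, 27, 28, 29, 30,
       31, 32, 33]))
lid [[-16.7, -21.5], [-15.3, -20.6], [20.3, 21.9], [20.7, 22.6]] 0.10650023280231752
```

Call:
{"name": "carry_out", "arguments": {
  "steps": [
    [[0,0,0.0015],0,1],
    [[0,0,0.0018],0,1],
    [[0,0,0.0018],0,-0.4],
    [[0,0,0.0018],0,-0.4],
    [[0,0,0.0018],0,-0.4],
    [[0,0,0.0018],0,-0.4]
  ]
}}

```text
time: 7.82
tool_pos: [0.5001, 0.1058, 0.0658]
ee_rot: [3.141, -0.0, 0.742]
wrist_force: [-0.3, 0.4, -0.0]
width: 0.0655
finger_force: 0.0
```

Call:
{"name": "carry_out", "arguments": {
  "steps": [
    [[0,0,-0.03],0,-0.4],
    [[0,0,-0.08],0,-0.4],
    [[-0.03,0,-0.125],0,-0.4],
    [[-0.068,0,-0.136],0,-0.4],
    [[-0.068,0,-0.136],0,-0.4],
    [[-0.068,0,-0.136],0,-0.4]
  ]
}}

```text
time: 8.57
tool_pos: [0.4499, 0.0601, 0.2012]
ee_rot: [-3.141, -0.0, 0.742]
wrist_force: [0.5, -0.3, 0.1]
width: 0.0659
finger_force: 0.0
```

```bash
cat > n.py <<'E'
from bench import robot;import sys;from h import *
o=robot.get_obs();d=robot.snapshot("wrist")
W=cloud(d);z=W[...,2];H=hsv(d);h,s,v=[H[...,i].astype(int) for i in range(3)]
print(o["tool_pos"],o["ee_rot"])
near=np.hypot(W[...,0]-.548,W[...,1]-.052)<.22
def show(n,k):
    if k.sum()>10: r=rect(W[k]);print(n,k.sum(),*r,"tool",totool(o,r[0]/1000),"z",np.median(z[k]).round(4))
show("lid",((h<6)|(h>174))&(s>150)&(abs(z-.106)<.006)&near)
show("peg",(h>5)&(h<16)&(s>150)&(abs(z-.145)<.004)&near)
show("post",(abs(z-.153)<.006)&(v<70)&near&(np.hypot(*(W[...,:2]-[.548,.052]).transpose(2,0,1))<.11))
show("pivot",(abs(z-.115)<.004)&(s<60)&near)
show("yellow",(h>20)&(h<35)&(s>150)&(v>120)&(abs(z-.012)<.005)&near)
k=(abs(z-.1)<.003)&(s<60)&near;n,l,st,c=cv2.connectedComponentsWithStats(k.astype(np.uint8))
for i in range(1,n):
    if st[i,4]>200: show("jar",l==i)
if len(sys.argv)>1: cv2.imwrite(sys.argv[1],d["image"][:,:,::-1])
E
python3 n.py pics/w4.png
```

```text
[0.44990272 0.06009071 0.20115883] [-3.14117899e+00 -3.88425905e-05  7.41521747e-01]
lid 2715 [542.1  57.3] [ 42.9 170.9] 42.3 tool [66.1 64.3] z 0.1046
peg 271 [552.4  91.1] [ 11.3 225.3] 26.5 tool [96.5 46.4] z 0.1437
post 623 [605.1 -10.8] [16.5 17.3] 23.3 tool [ 66.6 157.1] z 0.1535
pivot 379 [565.2  64. ] [ 15.5 169.2] 27.4 tool [87.7 75. ] z 0.1156
yellow 224 [414.9  -3.1] [29.9 12.4] 21.8 tool [-68.5  23. ] z 0.0106
jar 3264 [609.6 100.4] [44.2 51.8] 42.9 tool [145.   78.1] z 0.0988
jar 2093 [494.7  -8.1] [45.8 50.6] 12.7 tool [-13.   80.5] z 0.0986
```

View pics/w4.png

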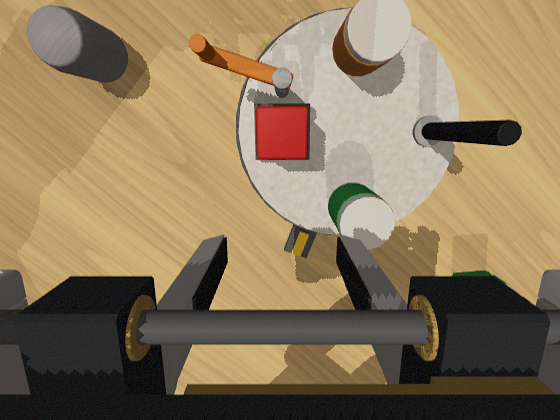

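The red tin's lid sits square in the pocket at (283,132), and the latch is still open with its peg at (198,42). Next I'll close the fingers and go behind the peg, on its clockwise side.

Call:
{"name": "carry_out", "arguments": {
  "steps": [
    [[0.04,-0.01,0],0,1],
    [[0.09,-0.025,0],0,1],
    [[0.135,-0.04,0],0,1],
    [[0.154,-0.042,0],0,1],
    [[0.154,-0.042,0],0,1],
    [[0.154,-0.042,0.02],0,1],
    [[0.154,-0.042,0.05],0,1],
    [[0.154,-0.042,0.079],0,1],
    [[0.154,-0.042,0.079],0,1],
    [[0.154,-0.042,0.079],0,1]
  ]
}}

```text
time: 9.88
tool_pos: [0.5354, 0.1946, 0.1237]
ee_rot: [3.141, -0.001, 0.741]
wrist_force: [0.7, 0.1, 0.9]
width: 0.0008
finger_force: 0.0
```

Call:
{"name": "carry_out", "arguments": {
  "steps": [
    [[-0.008,-0.0065,0],0,1],
    [[-0.0175,-0.012,0],0,1],
    [[-0.0275,-0.0165,0],0,1],
    [[-0.038,-0.0187,0],0,1],
    [[-0.049,-0.019,0],0,1],
    [[-0.0595,-0.0177,0],0,1],
    [[-0.07,-0.0145,0],0,1],
    [[-0.0794,-0.0095,0],0,1],
    [[-0.088,-0.003,0],0,1],
    [[-0.0953,0.005,0],0,1]
  ]
}}

```text
time: 11.12
tool_pos: [0.4682, 0.1262, 0.1227]
ee_rot: [-3.141, -0.0, 0.742]
wrist_force: [0.9, 1.6, -0.7]
width: 0.0004
finger_force: 0.9
```

```bash
python3 n.py
```

```text
[0.46815988 0.12622373 0.12272119] [-3.14148773e+00 -4.19628023e-04  7.41684772e-01]
lid 3179 [493.2  98.3] [43.7 43.7] 49.9 tool [-0.4 37.5] z 0.1046
post 56 [474.3 130.8] [1.6 4. ] 63.8 tool [7.6 0.8] z 0.1535
pivot 545 [519.9 129.8] [15.  15.2] 6.8 tool [40.6 32.3] z 0.1156
jar 5948 [605.2 110.2] [50.9 51.4] 78.9 tool [ 90.2 104.4] z 0.0988
jar 418 [ 5.153e+02 -3.000e-01] [ 9.2 36.6] 41.9 tool [-50.7 125.1] z 0.0984
jar 612 [486.  -27.7] [14.1 42.2] 42.4 tool [-90.8 125.5] z 0.0986
```

Call:
{"name": "carry_out", "arguments": {
  "steps": [
    [[-0.006,0.004,0],-0.3,1],
    [[-0.011,0.009,0],-0.75,1],
    [[-0.016,0.014,0],-0.75,1],
    [[-0.019,0.018,0],-0.75,1],
    [[-0.021,0.021,0],-0.75,1],
    [[-0.021,0.024,0],-0.75,1],
    [[-0.021,0.024,0],-0.75,1]
  ]
}}

```text
time: 12.05
tool_pos: [0.469, 0.0946, 0.1226]
ee_rot: [3.141, 0.0, 0.872]
wrist_force: [1.3, 0.1, -1.0]
width: 0.0007
finger_force: 0.4
```

```bash
python3 n.py pics/w5.png
```

```text
[0.46898792 0.09464976 0.12257642] [3.14130606e+00 4.25313185e-04 8.72266904e-01]
lid 2424 [540.8  55.8] [ 43.4 171.1] 61.5 tool [16.4 80. ] z 0.1045
post 58 [474.6 100.6] [2.8 3.5] 48.9 tool [8.2 0.5] z 0.1538
pivot 622 [559.4  70.3] [ 15.3 166.2] 46.3 tool [39.5 84.9] z 0.1156
jar 6113 [592.  120.3] [50.8 51.2] 68.0 tool [98.8 77.7] z 0.0988
jar 1288 [524.2 -11. ] [19.7 48.6] 49.7 tool [-45.4 110.2] z 0.0986
```

View pics/w5.png

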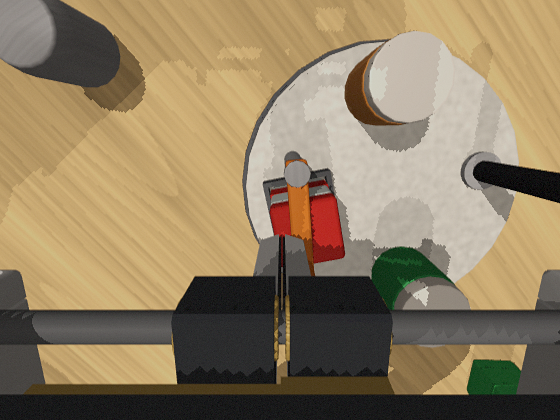

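The bar now lies across the tin, running from (297,173) to (312,275). The carousel has also turned a little counter-clockwise. I'll measure the bar against the lid.

```bash
cat > b.py <<'E'
from bench import robot;from h import *
o=robot.get_obs();d=robot.snapshot("wrist")
W=cloud(d);z=W[...,2];H=hsv(d);h,s,v=[H[...,i].astype(int) for i in range(3)]
near=np.hypot(W[...,0]-.548,W[...,1]-.052)<.15
big=lambda m:(lambda r:r[1]==1+np.argmax(r[2][1:,4]))(cv2.connectedComponentsWithStats(m.astype(np.uint8)))
L=((h<6)|(h>174))&(s>150)&(abs(z-.105)<.003)&near
B=big((h>6)&(h<18)&(s>150)&(abs(z-.1155)<.003)&near)
L&=np.hypot(*(W[...,:2]-np.median(W[L][:,:2],axis=0)).transpose(2,0,1))<.035
P=big((s<60)&(abs(z-.1155)<.003)&near&(np.hypot(*(W[...,:2]-np.median(W[L][:,:2],axis=0)).transpose(2,0,1))<.06))
print(o["tool_pos"],o["ee_rot"][2]);print("lid",rect(W[L]),totool(o,rect(W[L])[0]/1000));print("bar",rect(W[B]));print("piv",rect(W[P]),totool(o,rect(W[P])[0]/1000))
q=W[B][:,:2];u=np.linalg.svd(q-q.mean(0),full_matrices=False)[2][0];print("bar dir",np.degrees(np.arctan2(u[1],u[0]))%180)
E
python3 b.py
```

```text
[0.46896884 0.09467402 0.12257665] 0.8723929406213187
lid (array([484.8,  86.3]), array([43.4, 43.4]), 61.1) [ 3.8 17.5]
bar (array([485.9,  95.8]), array([53.4, 12.7]), 54.7)
piv (array([504.7, 122.3]), array([15.1, 15.3]), 38.4) [44.1  9.6]
bar dir 59.91921224514181
```

Call:
{"name": "carry_out", "arguments": {
  "steps": [
    [[-0.003,-0.008,0],-0.3,1],
    [[-0.01,-0.012,0],-0.8,1],
    [[-0.019,-0.01,0],-1.1,1],
    [[-0.019,-0.005,0],-1.1,1],
    [[-0.0185,0,0],-1.1,1],
    [[-0.018,0.003,0],-1.1,1],
    [[-0.018,0.006,0],-1.1,1],
    [[-0.018,0.006,0],-1.1,1]
  ]
}}

```text
time: 13.15
tool_pos: [0.46, 0.0784, 0.1224]
ee_rot: [-3.136, 0.0, 1.065]
wrist_force: [-5.2, 2.3, 3.8]
width: 0.0005
finger_force: 3.3
```

```bash
python3 b.py
```

```text
[0.46004538 0.07841922 0.1224427 ] 1.0649712014223902
lid (array([484.7,  86. ]), array([43.1, 43.7]), 61.1) [18.6 17.9]
bar (array([489.1,  94. ]), array([53.2, 12.8]), 62.7)
piv (array([504.2, 122.2]), array([15.1, 15.3]), 18.3) [59.7 17.4]
bar dir 62.09560525757226
```

The latch is hard shut: the bar is at 62.7°, the lid at 61.1°, and about 6 N was felt at the stop. I'll back off, rise, and turn towards the post.

Call:
{"name": "carry_out", "arguments": {
  "steps": [
    [[0,-0.015,0],0,1],
    [[0,-0.015,-0.03],0,1],
    [[0,-0.01,-0.08],0.5,1],
    [[0.005,0.03,-0.1],1.5,0.4],
    [[0.01,0.07,-0.1],2.5,-0.2],
    [[0.015,0.11,-0.1],3.5,-0.2],
    [[0.0196,0.14,-0.1],4.5,-0.2],
    [[0.0196,0.165,-0.1],5.5,-0.2],
    [[0.0196,0.175,-0.1],6.5,-0.2],
    [[0.0196,0.175,-0.1],7.5,-0.2]
  ]
}}

```text
time: 14.45
tool_pos: [0.625, 0.0093, 0.222]
ee_rot: [3.141, -0.0, -0.251]
wrist_force: [0.1, 0.0, 0.4]
width: 0.0564
finger_force: 0.0
```

Call:
{"name": "carry_out", "arguments": {
  "steps": [
    [[0,0,0],0.8,-0.2],
    [[0,0,0],1.47,-0.2],
    [[0,0,0],1.47,-0.2],
    [[0,0,0],1.47,-0.2]
  ]
}}

```text
time: 14.95
tool_pos: [0.6244, 0.0098, 0.2227]
ee_rot: [3.142, -0.0, -0.499]
wrist_force: [-0.0, -0.1, -0.9]
width: 0.0564
finger_force: 0.0
```

```bash
python3 n.py pics/w6.png
```

```text
[0.62440294 0.00977172 0.22269868] [ 3.14152642e+00 -3.80067939e-04 -4.99128160e-01]
lid 158 [472.1  97.3] [34.1  7.4] 63.1 tool [-175.6   -3.9] z 0.1044
peg 116 [546.8  34.2] [ 10.7 167. ] 63.7 tool [-79.8  15.7] z 0.1432
post 366 [624.   10.6] [16.3 16.6] 60.7 tool [-0.8 -0.5] z 0.1535
pivot 182 [564.9  66.4] [ 17.2 179. ] 46.5 tool [-79.3 -21.2] z 0.1155
jar 281 [610.4 129.2] [10.9 40. ] 27.7 tool [-69.5 -98.2] z 0.0986
jar 276 [517.5 -43.9] [40.3 11. ] 5.0 tool [-68.2  98.3] z 0.0984
```

View pics/w6.png

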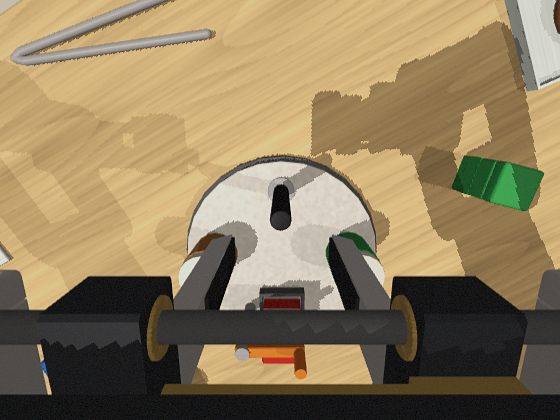

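The post is centred between the open fingers at (281,218). I'll descend and grip it.

Call:
{"name": "carry_out", "arguments": {
  "steps": [
    [[-0.001,0,0.04],0,-0.2],
    [[-0.001,0,0.08],0,-0.2],
    [[-0.001,0,0.105],0,-0.2],
    [[-0.001,0,0.105],0,-0.2],
    [[-0.001,0,0.105],0,1],
    [[-0.001,0,0.105],0,1],
    [[-0.001,0,0.105],0,1],
    [[-0.001,0,0.105],0,1],
    [[-0.001,0,0.105],0,1],
    [[-0.001,0,0.105],0,1]
  ]
}}

```text
time: 16.25
tool_pos: [0.6241, 0.0102, 0.1184]
ee_rot: [-3.141, -0.001, -0.501]
wrist_force: [1.4, 1.0, 2.2]
width: 0.0173
finger_force: 30.0
```

Run:
```python
from bench import robot;import numpy as np
o=robot.get_obs();y=o["ee_rot"][2];A=np.array([.548,.0515]);p=o["tool_pos"][:2]
r=np.linalg.norm(p-A);a=np.arctan2(*(p-A)[::-1]);print(p,y,r,np.degrees(a),o["width"],o["finger_force"],o["wrist_force"])
for t in np.linspace(a,np.radians(22.2),8)[1:]:
    e=A+r*np.array([np.cos(t),np.sin(t)])-p
    print(np.round([e@[np.cos(y),np.sin(y)],e@[np.sin(y),-np.cos(y)]],4),-np.degrees(t-a).round(1)/10)
```

```text
[0.62409124 0.0102457 ] -0.5008844249348814 0.08655514641783343 -28.465171205111066 0.017288828249468622 30.000627636909485 [1.43147352 1.04254287 2.16363348]
[-0.0007 -0.0109] -0.72
[-0.0028 -0.0216] -1.45
[-0.0063 -0.032 ] -2.17
[-0.011  -0.0419] -2.9
[-0.0169 -0.051 ] -3.62
[-0.0239 -0.0594] -4.34
[-0.032  -0.0668] -5.07
```

Call:
{"name": "carry_out", "arguments": {
  "steps": [
    [[-0.0007,-0.0109,0],-0.7,1],
    [[-0.0028,-0.0216,0],-1.45,1],
    [[-0.0063,-0.032,0],-2.2,1],
    [[-0.011,-0.0419,0],-2.9,1],
    [[-0.0169,-0.051,0],-3.6,1],
    [[-0.0239,-0.0594,0],-4.35,1],
    [[-0.032,-0.0668,0],-5.05,1],
    [[-0.032,-0.0668,0],-5.05,1],
    [[-0.032,-0.0668,0],-5.05,1],
    [[-0.032,-0.0668,0],-5.05,1]
  ]
}}

```text
time: 17.5
tool_pos: [0.6285, 0.0843, 0.1184]
ee_rot: [-3.142, -0.003, 0.379]
wrist_force: [2.7, 3.5, 4.1]
width: 0.0175
finger_force: 30.0
```

Run:
```python
from bench import robot;from h import *
o=robot.get_obs();d=robot.snapshot("top");e=robot.snapshot("scene");A=np.array([.548,.0515]);p=o["tool_pos"][:2]
print(p,o["ee_rot"][2],np.degrees(np.arctan2(*(p-A)[::-1])),o["wrist_force"],o["finger_force"],np.abs(o["qvel"]).max())
for n,d in(("top",d),("scene",e)):
    W=cloud(d);z=W[...,2];H=hsv(d);h,s,v=[H[...,i].astype(int) for i in range(3)]
    near=np.hypot(W[...,0]-.48,W[...,1]-.025)<.06
    m=((h<6)|(h>174))&(s>150)&(abs(z-.105)<.006)&near;print(n,"lid",m.sum(),rect(W[m]) if m.sum()>5 else 0)
    m=(h>6)&(h<18)&(s>150)&(abs(z-.1155)<.004)&near;print("bar",m.sum(),rect(W[m]) if m.sum()>5 else 0)
    m=(h>20)&(h<35)&(s>150)&(v>110)&(abs(z-.012)<.006)&(W[...,0]<.45)&(W[...,0]>.38)&(abs(W[...,1])<.05);print("yellow",rect(W[m]) if m.sum()>5 else 0)
I=d["image"];cv2.imwrite("pics/end.png",cv2.resize(e["image"][150:300,210:410],(800,600),interpolation=3)[:,:,::-1])
```

```text
[0.62846358 0.08428311] 0.3793525967445406 22.167358111587525 [2.70496915 3.5416805  4.10463182] 30.000792145729065 0.00441562755935556
top lid 101 (array([478.7,  22.6]), array([40.1, 35.5]), 22.5)
bar 12 (array([481.7,  13.6]), array([14. , 10.2]), 58.2)
yellow (array([412.7,  -1.9]), array([29.5, 12.9]), 22.2)
scene lid 107 (array([484.9,  26.7]), array([44.2, 41.6]), 26.0)
bar 75 (array([480.6,  39.4]), array([16.5, 70.1]), 23.8)
yellow (array([408.2,  -5.2]), array([13.1, 11.6]), 49.6)
```

View pics/end.png

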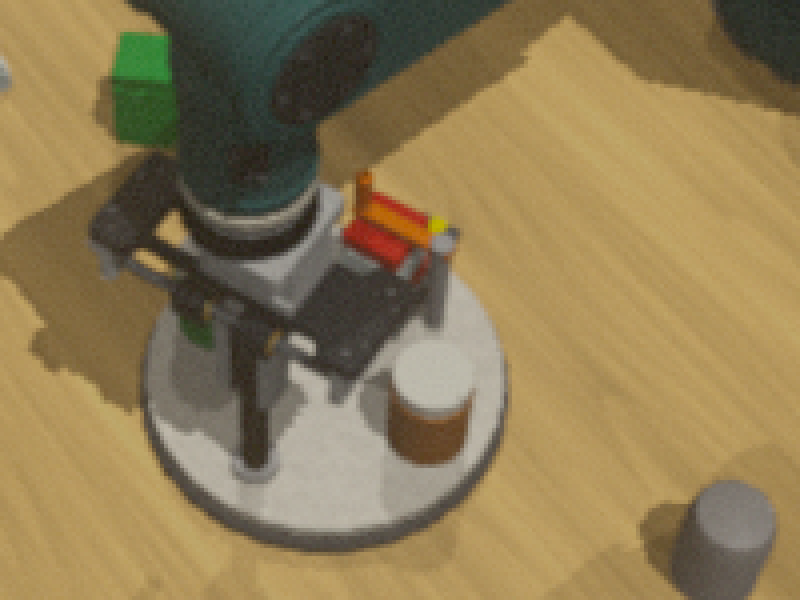

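The bar lies across the middle of the red lid, from peg (365,190) to pillar (440,245). The pointer is just behind the tin at (437,225) and the fingers hold the post. The lid angle is 22.5° and the pointer is 22.2°, so I'm handing the job in.

```bash
python3 -c "
from bench import robot
print(robot.close_job())"
```

```text
the job is handed in; nothing more can be done
None
```

The job is handed in, with no verdict shown: by my measurements the red tin is seated and latched, its lid within about 0.3° of the pointer line, and the gripper is still holding the black post.

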